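Unfold the press crank and press the cheese mould

ROBOT

A 7-joint arm with a two-finger parallel gripper is mounted at the origin on a cart in front of the work surface, level with it; the furniture and walls round the work are solid. World frame = base frame: x ahead of the robot, y to its left, z up, the work surface at z = 0. Lengths are in m, angles in rad, forces in N, time in s.
With the tool pointing down it reaches from about 0.425 to 0.875 m from the base axis. Payload 4.7 kg.
Tool frame: the origin (TCP) lies on the centre line of the jaws, within the pads' length; the fingertips stand arm.finger_overhang ahead of it and the grasp point (between the pads) is the TCP (arm.finger_overhang is the distance from the TCP to the fingertips, in m); z points along the fingers, y is the line along which they close (so a half turn about z gives the same grasp; the last joint's range is limited). The gripper opens to 87 mm and grips with 3 to 60 N. Pads are 19 mm wide; open, the fingers measure 117 mm over their backs; the gripper's body (75 mm by 190 mm) begins 51 mm behind the grasp point.
Start: joints at [-1.249, 0.321, -0.07, 1.45, 0.023, 1.371, -0.057], TCP at [0.197, 0.619, 0.242] pointing down, gripper open.
Joint ranges: [-2.86, 2.86], [-0.3, 2.09], [-1.38, 1.24], [0.06, 2.45], [-1.56, 4.7], [0.09, 2.05], [-2.69, 2.69]. Speed limits (rad/s): [2.57, 2.57, 3.14, 3.14, 3.14, 3.14, 3.14].

INTERFACE

Orientations are given as a 3x3 rotation matrix whose columns are the frame's x, y, z axes.
In Python, from plant import arm gives the robot as it stands.
- The arm moves only by the tool apply_moves, never from a script. Its argument "increments" is a list that holds one entry, the list of rows, each a list of 7 numbers: the turn, a rotation vector about the tool's x, y, z scaled (see below), then the shift along the tool's x, y, z scaled (see below), then the closure, from 0 (fully open) to 1 (shut). In form: [[[rx, ry, rz, x, y, z, claw], ...]]. A call has 1 to 8 rows; each row shifts and turns the commanded pose from where the row before left it, along the tool's axes as they then stand; what a row does not reach is not made up. The controller multiplies each number of a shift by 0.03 m and each number of a turn by 5 degrees. A row lasts 1/12 s, in which the tool goes at most 41.7 mm and 7.16 degrees, less where a joint would pass 70% of its speed; a pose out of reach is approached as far as the arm can. A call with a number of a shift or a turn outside -1 to 1 is refused whole. A call with a gripper value outside its range is refused whole. The fingers move at their own pace and stop on an object; "squeeze" is the grip in N (left out, the last holds). Time passes only in rows, so rows that do not move let the fingers close. It gives the time, the measured TCP pose, the force, the opening and the grip force at its end, in the units of the state.
- arm.get_obs(): the state, without advancing time (a new reading comes with each control period).
- arm.grab_frame(name): name is "side" or "top" or "wrist"; returns the picture (400x640x3 uint8, red, green, blue); there is no depth.
- arm.camera_model(name): a dict with "camera_matrix" (3x3 intrinsics, pixels), "rvec" (rotation vector, rad) and "tvec" (3), from world to camera coordinates, as OpenCV has them. Camera axes: x right, y down, z forward; pixel columns grow to the right and rows downward; lengths in m; the calibration is good to about 2 mm. The wrist camera is an equidistant fisheye: a pixel r from the principal point sees the ray r / f radians off the axis. A picture is of the moment at which its call begins: read the wrist's pose just before it. camera_model takes no time and is no camera call; for the wrist camera it gives the pose at the moment of the call.
- arm.close_job(): hands the job in; it is judged then, once.
The state is a dict: "time": time; "joints": joint angles; "dq": joint speeds; "joint_torque": joint torques, N m; "eef_pos": TCP position; "tcp_rot": TCP orientation; "force": force on the tool from outside, world axes, zero at the start; "moment": the same for the moment, N m; "grip_width": opening from 0.0 (shut) to 1.0 (fully open); "finger_force": force on a finger pad.
Only numpy, scipy, OpenCV 4.12 (cv2) and the standard library are available. Lean on these libraries where they do the work, as an engineer would, in place of code of your own. Each camera call takes 0.05 s, during which the arm holds its last target. There are 200 camera calls.

TASK

Fold the red knob of the little cheese press's crank fully up into its upright working position, and only then crank it clockwise (seen from above) until the press plate bears snugly on the wooden follower of the mould, with about 40 N. Do not overtighten, do not shift the mould, leave the knob standing up, and leave the garlic, mug and spice jar where they are.

Things in the scene. Friction and masses are not known exactly. Their poses are not given: they have to be found in the camera images.
- press: Small fixed press: two dark steel skids (120 mm along its x, at y = +-68) with a 16 mm round post each, carrying a grey cross head (166 mm along its y, 34 mm wide, top 96 mm above the worktop). Origin: on the worktop under the crank axis; z up.
- press_spindle (a point): Fixed point on the crank axis at the cross head's underside, 80 mm up. Here hangs the steel press plate (64 mm across, 8 thick), which the crank lowers 6.366 mm per rad; it stays where it is left. It starts 4 to 24 mm above the mould: set differently each time, shown by no reading, to be felt at the crank. Its spring (5 N/mm) gives up to 32 N per rad after contact.
- crank (a joint): Crank turn, rad, growing clockwise seen from above (lowers the plate). At 0 the arm points along the press's -x. Starts at -0.6 to 0.6; stops at -1.5 and 8. Dry friction 0.45 N m: 9 N at the knob (50 mm off the axis) with the plate in the air, some 5.5 N when read just after halting. Each 10 N of plate force adds 1.3 N, so at 40 N it feels 5 to 6 N heavier than running free.
- knob (a joint): Hinge of the knob on the arm's end, rad: 0 = folded flat over the arm, pointing at the hub; 1.571 = upright, at its stop. Starts between 0 and 0.25. Stiff: dry friction 0.15 N m (about 4.3 N at the grip point); it stays at any angle.
- crank_hub (a point): Centre of the top of the crank's hub (28 mm across), on the crank axis, 115 mm above the worktop. The steel arm is 14 mm wide, its top 114 mm above the worktop.
- knob_hinge (a point): Point on the knob's hinge axis (a level axis square to the arm) at the arm's end, 50 mm from the crank axis, 125 mm above the worktop. The point's x points along the knob from the hinge to its free end.
- knob_grip (a point): Grip point in the middle of the red plastic knob, 35 mm from its hinge. The red sleeve is round, 18 mm thick, covers 8 to 46 mm from the hinge and spins freely about its own length.
- mould: Round perforated steel cheese mould, 88 mm across, rim 32 mm high, with a pale wooden follower disc 74 mm across on top, its top 40 mm above the worktop; 0.6 kg, loose, standing under the plate. Origin: centre of its underside.
- garlic_1: Garlic bulb, 60 mm, 58 mm high, beside the press; origin under its centre. Bystander.
- mug_1: Striped mug, 86 mm wide, 120 mm with handle, 90 mm high, on the other side of the press; origin at its underside. Bystander.
- spice_jar_1: Glass spice jar with wooden stopper, 41 mm across, 96 mm high, behind the press; origin under its centre. Bystander.
There are look-alikes about, which are no part of the job. What is shaped like the press but yellow is not meant.

How it is judged:
On the way, in this order (a step that is already met when the one before it is completed fails the run):
1. the knob is unfolded upright while the plate is still clear of the mould (value of joint knob above 1.45 rad and contact force between press and mould below 1 N), for 0.2 s.
2. the plate is cranked down onto the mould and bears on it (contact force between press and mould above 20 N and value of joint knob above 1.4 rad), for 0.2 s.
At the end, for the whole second after the job is handed in: The plate presses the mould with 20 to 65 N, the crank at rest; the knob stands upright (over 1.4 rad); the mould stands upright (within 0.05 rad), at rest and within 15 mm of the press's axis (all of step 2 and contact force between press and mould below 65 N and velocity of joint crank between -0.05 and 0.05 rad/s and horizontal distance between mould and press below 0.015 m and angle between mould's own z axis and vertical below 0.05 rad and linear speed of mould below 0.01 m/s); the robot touches nothing.
It fails at once if the mould is pressed with more than 90 N (overtightened) (contact force between press and mould above 90 N).
It fails at once if the mould is shifted by more than 10 mm (distance of mould from where it was at the start of the episode above 0.01 m).
It fails at once if the garlic is moved by more than 15 mm (distance of garlic_1 from where it was at the start of the episode above 0.015 m).
It fails at once if the mug is moved by more than 15 mm (distance of mug_1 from where it was at the start of the episode above 0.015 m).
It fails at once if the spice jar is moved by more than 15 mm (distance of spice_jar_1 from where it was at the start of the episode above 0.015 m).
It also fails if it takes over 64 s, if anything falls off the work surface, if the arm or the gripper's body presses on something with over 40 N, if the wrist force passes 120 N, or if a joint passes its speed limit or range.

## Working session

There is one attempt and no reset: what is moved stays moved. The work goes in short steps, Python scripts to look and compute and a tool call to move; the robot and the scene stay as the last step left them, time stands still between calls to the robot, and variables do not carry over. Pictures are saved under pics/ and viewed, at most 10 in all, crops included, and the job is handed in when it is done.

Besides the shell and the picture viewer there is one more tool, called after "Request:" as name([rows], argument=value, ...), one row to a line, values as JSON. apply_moves: Moves the arm, as the interface text tells. Shifts and turns lie within -1 to 1; 1 stands for 0.03 m of shift or 5 degrees of turn. Its arguments: {"type":"object","properties":{"increments":{"type":"array","items":{"type":"array","items":{"type":"array","items":{"type":"number"}}}},"squeeze":{"type":"number"}},"required":["increments"]}

```bash
mkdir -p pics; ls; python3 - <<'E'
from plant import arm
import cv2,numpy as np
o=arm.get_obs(); print({k:np.round(v,3).tolist() for k,v in o.items()}); print(arm.finger_overhang)
for n in ("side","top"):
    c=arm.camera_model(n); print(n,{k:np.round(v,3).tolist() for k,v in c.items()})
    cv2.imwrite(f"pics/{n}0.png",arm.grab_frame(n)[:,:,::-1])
E
```

```text
pics
{'time': 0.0, 'joints': [-1.249, 0.322, -0.07, 1.452, 0.023, 1.371, -0.057], 'dq': [-0.001, 0.001, -0.001, -0.002, -0.0, 0.001, -0.001], 'joint_torque': [0.0, -49.129, -0.404, -31.253, -0.064, 0.044, 0.0], 'eef_pos': [0.197, 0.619, 0.24], 'tcp_rot': [[-0.953, 0.303, -0.0], [0.303, 0.953, -0.002], [-0.0, -0.002, -1.0]], 'force': [-0.296, -0.199, -0.045], 'moment': [0.034, -0.043, 0.008], 'finger_force': 0.0, 'grip_width': 0.998}
0.019
side {'camera_matrix': [[405.784, 0.0, 319.157], [0.0, 405.784, 208.603], [0.0, 0.0, 1.0]], 'rvec': [0.017, -2.621, 1.707], 'tvec': [0.509, 0.122, 0.883]}
top {'camera_matrix': [[456.561, 0.0, 325.718], [0.0, 456.561, 198.959], [0.0, 0.0, 1.0]], 'rvec': [2.164, -2.153, 0.118], 'tvec': [-0.081, 0.497, 1.307]}
```

View pics/top0.png

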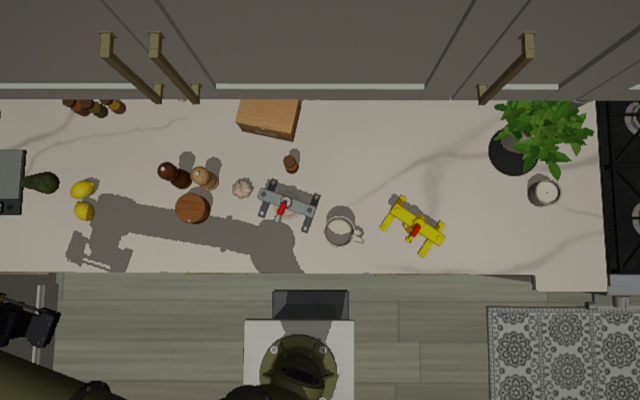

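View pics/side0.png

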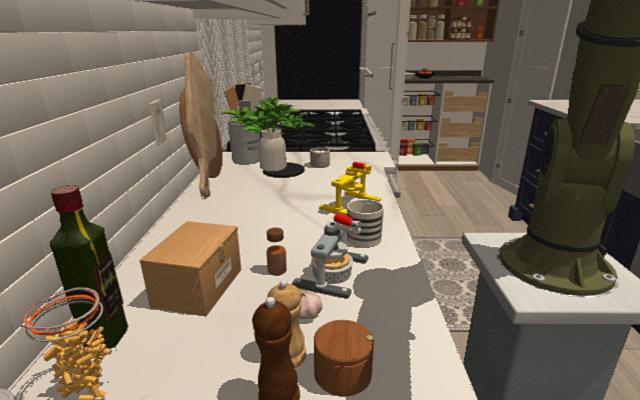

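Candidates: the grey press at top (289,206) with its red knob at (283,209), and the yellow press at top (413,228) with a red knob at (415,230), which is the look-alike. I choose the grey one and check it in a close crop.

```bash
cat > h.py <<'E'
import cv2,numpy as np
from plant import arm
def ray(n,uv):
    c=arm.camera_model(n);R=cv2.Rodrigues(np.float64(c['rvec']))[0];t=np.float64(c['tvec']).ravel()
    d=np.linalg.inv(c['camera_matrix'])@[uv[0],uv[1],1]
    return -R.T@t,R.T@d
def plane(n,uv,z):
    o,d=ray(n,uv);return o+d*(z-o[2])/d[2]
def tri(a,b):
    (o,d),(p,e)=a,b
    s=np.linalg.lstsq(np.c_[d,-e],p-o,rcond=None)[0];x,y=o+d*s[0],p+e*s[1]
    return (x+y)/2,np.linalg.norm(x-y)
def red(img):
    i=img.astype(int);return ((i[...,0]>110)&(i[...,1]<60)&(i[...,2]<60)).astype(np.uint8)
def blobs(m,amin=10):
    n,l,s,c=cv2.connectedComponentsWithStats(m)
    return [(s[i,4],c[i].round(1),l==i) for i in range(1,n) if s[i,4]>=amin]
E
python3 - <<'E'
from h import *
t=cv2.imread('pics/top0.png');s=cv2.imread('pics/side0.png')
a=cv2.resize(t[160:260,220:370],None,fx=5,fy=5,interpolation=2)
b=cv2.resize(s[200:320,270,None] if 0 else s[190:310,280:400],None,fx=4,fy=4,interpolation=2)
cv2.imwrite('pics/ct.png',a);cv2.imwrite('pics/cs.png',b)
for n,i in (('top',t),('side',s)):
    for A,c,m in blobs(red(i[...,::-1])):
        ys,xs=np.nonzero(m);p=np.c_[xs,ys];v=np.linalg.svd(p-p.mean(0),full_matrices=0)[2][0]
        q=(p-p.mean(0))@v;e=[p.mean(0)+v*k for k in(q.min(),q.max())]
        print(n,A,c,np.round(e,1).tolist(),plane(n,c,.13).round(3))
E
```

```text
top 76 [281.3 208.4] [[284.0, 202.5], [278.6, 214.3]] [0.46  0.041 0.13 ]
top 68 [415.1 230.3] [[419.1, 224.8], [411.2, 235.8]] [ 0.403 -0.319  0.13 ]
side 10 [461.1   3. ] [[459.0, 3.0], [463.0, 3.0]] [2.469 7.472 0.13 ]
side 10 [479.4  34.8] [[480.3, 33.1], [478.4, 36.7]] [ -8.283 -24.727   0.13 ]
side 33 [358.3 164.1] [[353.0, 163.0], [363.8, 165.1]] [ 0.405 -0.311  0.13 ]
side 116 [343.3 218.3] [[334.4, 215.7], [351.8, 220.8]] [0.46  0.041 0.13 ]
side 27 [ 91.4 314.6] [[97.2, 308.2], [85.8, 320.8]] [0.802 0.34  0.13 ]
side 10 [ 65.1 330. ] [[68.8, 328.6], [60.9, 331.6]] [0.819 0.37  0.13 ]
side 28 [ 47.8 332.9] [[59.1, 332.3], [36.0, 333.5]] [0.838 0.375 0.13 ]
```

View pics/ct.png

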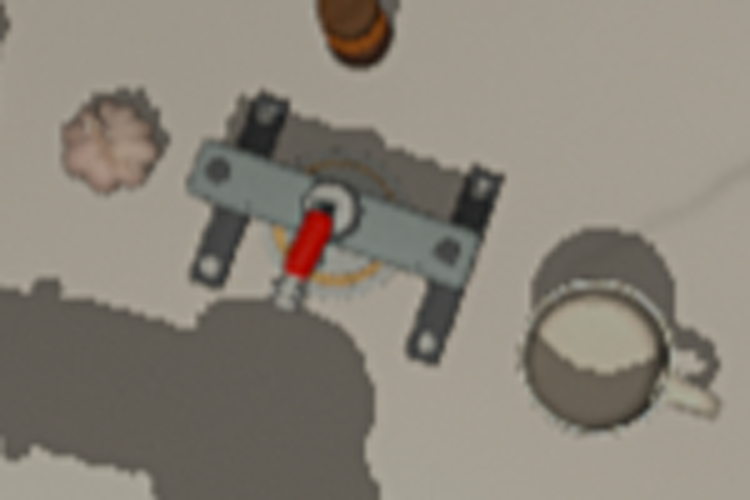

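View pics/cs.png

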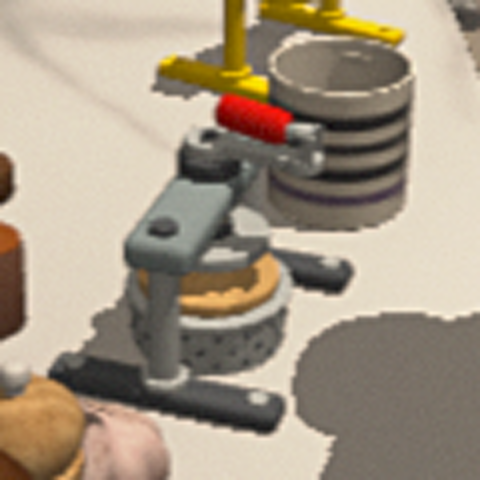

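The crops confirm the grey press: hub at top (286,202), folded red knob at (281,208) pointing at the hub, hinge at about (278,218). The side view shows the plate hanging a little above the follower.

```bash
python3 - <<'E'
from h import *
print('knob',tri(ray('top',(281.3,208.4)),ray('side',(343.3,218.3))))
hub=plane('top',(286,202),.115);hin=plane('top',(278.3,217.8),.125)
print('hub',hub,'hub side',plane('side',(333.7,226.5),.115),'hinge',hin,'L',np.linalg.norm((hin-hub)[:2]))
for e in((284,202.5),(278.6,214.3)):print(plane('top',e,.13))
k=plane('top',(281.3,208.4),.13);d=hub-k;print('dir knob->hub',np.degrees(np.arctan2(d[1],d[0])), np.linalg.norm(d[:2]))
# cross head bolts (post tops) z .096
a=plane('top',(220+217/5,160+170/5),.097);b=plane('top',(220+447/5,160+250/5),.097)
print('bolts',a,b,(a+b)/2,np.degrees(np.arctan2(*(a-b)[[1,0]]))-90)
# skid ends z .012
for p in((267,112),(208,265),(482,187),(427,342)):print(plane('top',(220+p[0]/5,160+p[1]/5),.012).round(3))
R=np.array(arm.get_obs()['tcp_rot']);print(R.round(4))
E
```

```text
knob (array([0.45987394, 0.04073976, 0.12985954]), np.float64(8.941614166786631e-05))
hub [0.4788813  0.02972746 0.115     ] hub side [0.47883504 0.04725844 0.115     ] hinge [0.43474094 0.0489342  0.125     ] L 0.048138031122026324
[0.47585908 0.03369847 0.13      ]
[0.44381958 0.04773806 0.13      ]
dir knob->hub -29.985694703611486 0.022011692245092637
bolts [0.50292059 0.0946598  0.097     ] [ 0.45888542 -0.03373111  0.097     ] [0.480903   0.03046434 0.097     ] -18.93080387724244
[0.549 0.078 0.012]
[0.457 0.111 0.012]
[ 0.504 -0.051  0.012]
[ 0.412 -0.019  0.012]
[[-9.53e-01  3.03e-01 -4.00e-04]
 [ 3.03e-01  9.53e-01 -1.70e-03]
 [-1.00e-04 -1.80e-03 -1.00e+00]]
```

Request:
apply_moves([
  [[0, 0, 0, -0.71, -0.79, -0.2, 0], [0, 0, 0, -0.71, -0.79, -0.2, 0], [0, 0, 0, -0.71, -0.79, -0.2, 0], [0, 0, 0, -0.71, -0.79, -0.2, 0], [0, 0, 0, -0.71, -0.79, -0.2, 0], [0, 0, 0, -0.71, -0.79, -0.2, 0], [0, 0, 0, -0.71, -0.79, 0, 0], [0, 0, 0, -0.71, -0.79, 0, 0]],
])

```text
time: 0.77
eef_pos: [0.3024, 0.3856, 0.2777]
tcp_rot: [[-0.953, 0.303, 0.0], [0.303, 0.953, 0.0], [-0.0, 0.0, -1.0]]
force: [0.6, -0.1, 0.7]
grip_width: 0.998
finger_force: 0.0
```

Request:
apply_moves([
  [[0, 0, 0, -0.71, -0.79, 0, 0], [0, 0, 0, -0.71, -0.79, 0, 0], [0, 0, 0, -0.71, -0.79, 0, 0], [0, 0, 0, -0.71, -0.79, 0, 0], [0, 0, 0, -0.71, -0.79, 0, 0], [0, 0, 0, -0.71, -0.79, 0, 0]],
])

```text
time: 1.27
eef_pos: [0.3808, 0.2112, 0.2773]
tcp_rot: [[-0.953, 0.303, -0.0], [0.303, 0.953, 0.0], [0.0, -0.0, -1.0]]
force: [0.4, 0.6, 0.6]
grip_width: 0.999
finger_force: 0.0
```

Request:
apply_moves([
  [[0, 0, 0, -0.71, -0.79, 0, 0], [0, 0, 0, -0.71, -0.79, 0, 0], [0, 0, 0, -0.71, -0.79, 0, 0], [0, 0, 0, -0.71, -0.79, 0, 0], [0, 0, 0, -0.71, -0.79, 0, 0], [0, 0, 0, -0.71, -0.79, 0, 0], [0, 0, 0.64, 0, 0, 0, 0.3], [0, 0, 0.64, 0, 0, 0, 0.3]],
])

```text
time: 1.93
eef_pos: [0.4596, 0.0363, 0.2773]
tcp_rot: [[-0.91, 0.414, -0.0], [0.414, 0.91, -0.0], [0.0, -0.0, -1.0]]
force: [-0.9, 1.4, -0.1]
grip_width: 0.92
finger_force: 0.0
```

```bash
python3 - <<'E'
from h import *
c=arm.camera_model('wrist');print({k:np.round(v,3).tolist() for k,v in c.items()})
f=arm.grab_frame('wrist');o=arm.get_obs();print(o['eef_pos'],o['tcp_rot'])
cv2.imwrite('pics/w1.png',f[:,:,::-1])
K=c['camera_matrix'];R=cv2.Rodrigues(np.float64(c['rvec']))[0];t=np.float64(c['tvec']).ravel()
for A,cc,m in blobs(red(f),30):
    ys,xs=np.nonzero(m);p=np.c_[xs,ys].astype(float);v=np.linalg.svd(p-p.mean(0),full_matrices=0)[2][0]
    q=(p-p.mean(0))@v
    for uv in (p.mean(0),p.mean(0)+v*q.min(),p.mean(0)+v*q.max()):
        x=(uv-K[:2,2])/K[0,0];r=np.hypot(*x);d=R.T@np.r_[x/r*np.sin(r),np.cos(r)];o=-R.T@t
        print(A,uv.round(1),(o+d*(.13-o[2])/d[2]).round(4))
E
```

```text
{'camera_matrix': [[309.707, 0.0, 314.541], [0.0, 309.707, 194.845], [0.0, 0.0, 1.0]], 'rvec': [-2.446, -1.574, -0.211], 'tvec': [-0.222, -0.43, 0.317]}
[0.45931478 0.03755839 0.27722673] [[-9.10089174e-01  4.14411954e-01 -6.54750842e-04]
 [ 4.14411913e-01  9.10089405e-01  2.02932064e-04]
 [ 6.79979277e-04 -8.66502749e-05 -9.99999765e-01]]
616 [321.  186.7] [0.4606 0.0414 0.13  ]
616 [321.4 167.9] [0.444  0.0493 0.13  ]
616 [320.7 206.1] [0.4783 0.0331 0.13  ]
```

View pics/w1.png

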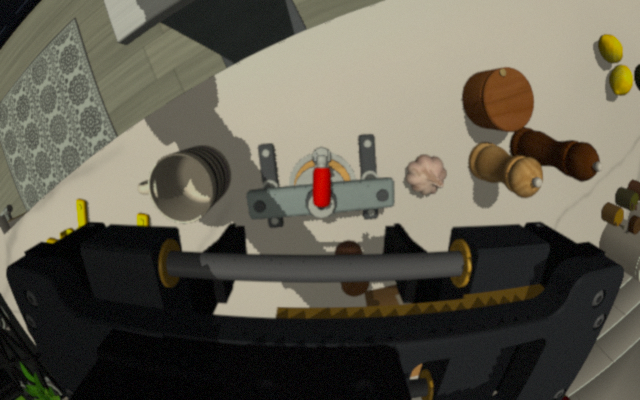

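The wrist view shows the red knob from pixel (321,168) to (321,206), lying over the arm toward the hub and centred between the fingers. It agrees with the other views.

Request:
apply_moves([
  [[0, 0, 0, -0.05, 0.13, 0.7, 0.4], [0, 0, 0, 0, 0, 0.8, 0.4], [0, 0, 0, 0, 0, 0.8, 0.4], [0, 0, 0, 0, 0, 0.8, 0.4], [0, 0, 0, 0, 0, 0.8, 0.4], [0, 0, 0, 0, 0, 0.6, 0.4], [0, 0, 0, 0, 0, 0.15, 0.4], [0, 0, 0, 0, 0, 0, 0.5]],
])

```text
time: 2.65
eef_pos: [0.461, 0.0416, 0.1368]
tcp_rot: [[-0.914, 0.406, -0.003], [0.406, 0.914, -0.001], [0.002, -0.002, -1.0]]
force: [-0.2, 0.5, -0.2]
grip_width: 0.575
finger_force: 0.0
```

Request:
apply_moves([
  [[0, 0, 0, 0, 0, 0, 1], [0, 0, 0, 0, 0, 0, 1], [0, 0, 0, 0, 0, 0, 1], [0, 0, 0, 0, 0, 0, 1], [0, 0, 0, 0, 0, 0, 1], [0, 0, 0, 0, 0, 0, 1], [0, 0, 0, 0, 0, 0, 1], [0, 0, 0, 0, 0, 0, 1]],
], squeeze=15)

```text
time: 3.32
eef_pos: [0.4629, 0.042, 0.1386]
tcp_rot: [[-0.913, 0.407, 0.001], [0.407, 0.913, 0.001], [-0.001, 0.001, -1.0]]
force: [0.7, 1.4, 2.4]
grip_width: 0.197
finger_force: 15.0
```

Request:
apply_moves([
  [[0, 0, 0, 0.02, 0, -0.085, 1], [0, 0, 0, 0.02, 0, -0.085, 1], [0, 0, 0, 0.033, 0, -0.075, 1], [0, 0, 0, 0.033, 0, -0.075, 1], [0, 0, 0, 0.05, 0, -0.072, 1], [0, 0, 0, 0.05, 0, -0.072, 1], [0, 0, 0, 0.06, 0, -0.062, 1], [0, 0, 0, 0.06, 0, -0.062, 1]],
])

```text
time: 3.98
eef_pos: [0.455, 0.0455, 0.1555]
tcp_rot: [[-0.913, 0.407, 0.004], [0.407, 0.913, -0.0], [-0.004, 0.001, -1.0]]
force: [7.5, 1.6, -7.5]
grip_width: 0.202
finger_force: 15.0
```

Request:
apply_moves([
  [[0, 0, 0, 0.07, 0, -0.05, 1], [0, 0, 0, 0.07, 0, -0.05, 1], [0, 0, 0, 0.08, 0, -0.037, 1], [0, 0, 0, 0.08, 0, -0.037, 1], [0, 0, 0, 0.08, 0, -0.02, 1], [0, 0, 0, 0.08, 0, -0.02, 1], [0, 0, 0, 0.09, 0, -0.005, 1], [0, 0, 0, 0.09, 0, 0, 1]],
])

```text
time: 4.65
eef_pos: [0.4411, 0.0519, 0.1649]
tcp_rot: [[-0.913, 0.408, 0.012], [0.408, 0.913, -0.001], [-0.012, 0.004, -1.0]]
force: [10.2, -4.1, 5.2]
grip_width: 0.199
finger_force: 15.0
```

```bash
python3 - <<'E'
from h import *
f=arm.grab_frame('side');t=arm.grab_frame('top')
cv2.imwrite('pics/s2.png',cv2.resize(f[160:310,270:420,::-1],None,fx=4,fy=4,interpolation=2))
for n,i in(('side',f),('top',t)):
  for A,c,m in blobs(red(i)):print(n,A,c)
o=arm.get_obs();print(o['eef_pos'],o['force'])
E
```

```text
side 10 [461.5   2.9]
side 12 [479.5  35.2]
side 11 [401.5 150.5]
side 18 [353.6 218.6]
side 24 [ 92.2 313.6]
side 44 [ 51.9 332.5]
top 69 [415.1 230.3]
[0.44076901 0.05201609 0.16498311] [ 9.13735951 -3.30783036  4.44103685]
```

View pics/s2.png

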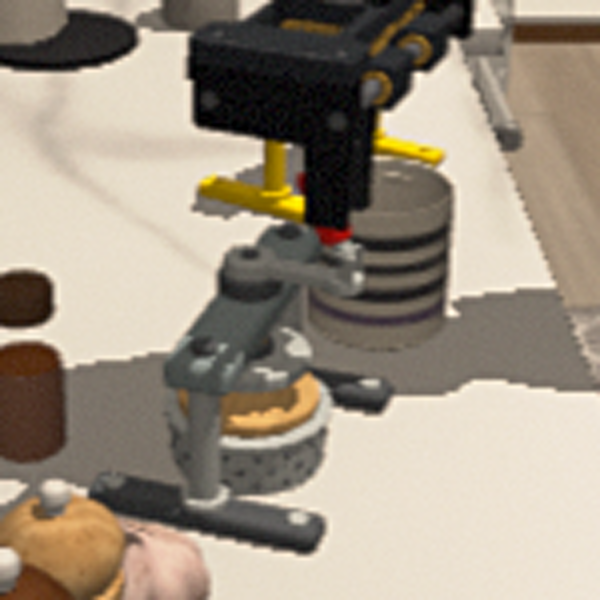

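The knob is nearly up but still leans toward the hub: red shows to the left of the finger at crop (305,180). I push further outward.

Request:
apply_moves([
  [[0, 0, 0, 0.06, 0, 0, 1], [0, 0, 0, 0.06, 0, 0, 1], [0, 0, 0, 0.06, 0, 0, 1], [0, 0, 0, 0.06, 0, 0, 1], [0, 0, 0, 0.06, 0, 0, 1], [0, 0, 0, 0, 0, 0, 1]],
])

```text
time: 5.25
eef_pos: [0.4332, 0.0555, 0.1659]
tcp_rot: [[-0.913, 0.408, 0.013], [0.408, 0.913, -0.001], [-0.012, 0.005, -1.0]]
force: [8.6, -4.0, 8.6]
grip_width: 0.193
finger_force: 15.0
```

Request:
apply_moves([
  [[0, 0, 0, 0.06, 0, 0.02, 1], [0, 0, 0, 0.06, 0, 0.02, 1], [0, 0, 0, 0.06, 0, 0.02, 1], [0, 0, 0, 0, 0, 0, 1]],
])

```text
time: 5.58
eef_pos: [0.4286, 0.0577, 0.1649]
tcp_rot: [[-0.913, 0.408, 0.013], [0.408, 0.913, -0.0], [-0.012, 0.005, -1.0]]
force: [6.0, -4.7, 14.0]
grip_width: 0.194
finger_force: 15.0
```

```bash
python3 - <<'E'
from h import *
f=arm.grab_frame('side')
cv2.imwrite('pics/s3.png',cv2.resize(f[180:255,310:410,::-1],None,fx=6,fy=6,interpolation=2))
E
```

```text
(no output)
```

View pics/s3.png

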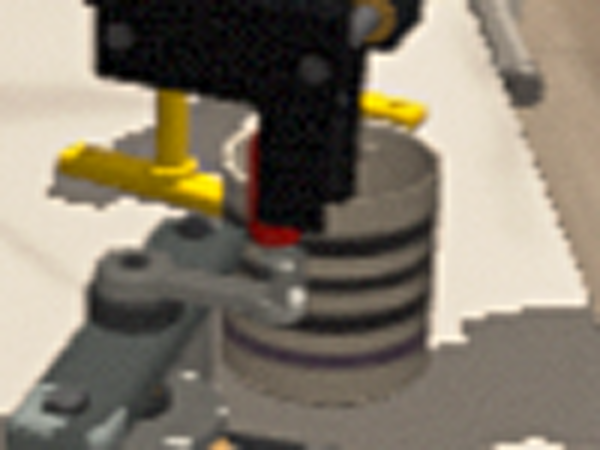

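Request:
apply_moves([
  [[0, 0, 0, 0, 0, 0, 0.5], [0, 0, 0, 0, 0, 0, 0.5], [0, 0, 0, 0, 0, -0.3, 0.5], [0, 0, 0, 0, 0, -0.7, 0.5], [0, 0, 0, 0, 0, -0.7, 0.5], [0, 0, 0, 0, 0, 0, 0.5]],
])

```text
time: 6.13
eef_pos: [0.4241, 0.0598, 0.215]
tcp_rot: [[-0.913, 0.407, 0.004], [0.407, 0.913, 0.002], [-0.003, 0.003, -1.0]]
force: [0.2, -0.1, 0.1]
grip_width: 0.482
finger_force: 0.0
```

```bash
python3 - <<'E'
from h import *
f=arm.grab_frame('side');w=arm.grab_frame('wrist');o=arm.get_obs();print(o['eef_pos'],o['force'])
a=cv2.resize(f[170:255,310:400],(450,425),interpolation=2);b=cv2.resize(w[120:230,250:390],(540,425),interpolation=2)[:,100:440]
cv2.imwrite('pics/s4.png',np.hstack([a,b])[...,::-1])
for A,c,m in blobs(red(f)):
    ys,xs=np.nonzero(m)
    print(A,c,[(y,xs[ys==y].min(),xs[ys==y].max()) for y in sorted(set(ys))] if 320<c[0]<380 and c[1]>180 else '')
# predicted side projection of vertical sleeve axis
c=arm.camera_model('side')
print(cv2.projectPoints(np.float64([[.4362,.0529,.125],[.4362,.0529,.133],[.4362,.0529,.171]]),c['rvec'],c['tvec'],c['camera_matrix'],None)[0].round(1).tolist())
E
```

```text
[0.42256169 0.05944022 0.21187339] [ 0.02011813 -0.36392644 -0.16189326]
11 [461.3   2.9] 
12 [479.5  35. ] 
12 [401.5 150.5] 
110 [356.4 210.7] [(np.int64(202), np.int64(353), np.int64(358)), (np.int64(203), np.int64(353), np.int64(359)), (np.int64(204), np.int64(354), np.int64(359)), (np.int64(205), np.int64(354), np.int64(359)), (np.int64(206), np.int64(354), np.int64(359)), (np.int64(207), np.int64(354), np.int64(359)), (np.int64(208), np.int64(355), np.int64(359)), (np.int64(209), np.int64(354), np.int64(359)), (np.int64(210), np.int64(354), np.int64(359)), (np.int64(211), np.int64(354), np.int64(359)), (np.int64(212), np.int64(354), np.int64(359)), (np.int64(213), np.int64(354), np.int64(359)), (np.int64(214), np.int64(355), np.int64(359)), (np.int64(215), np.int64(354), np.int64(359)), (np.int64(216), np.int64(354), np.int64(359)), (np.int64(217), np.int64(354), np.int64(359)), (np.int64(218), np.int64(354), np.int64(359)), (np.int64(219), np.int64(354), np.int64(359)), (np.int64(220), np.int64(355), np.int64(357))]
25 [ 92.  313.7] 
13 [ 62.9 330.6] 
32 [ 45.9 333.2] 
[[[355.7, 223.2]], [[355.8, 219.5]], [[356.4, 201.5]]]
```

View pics/s4.png

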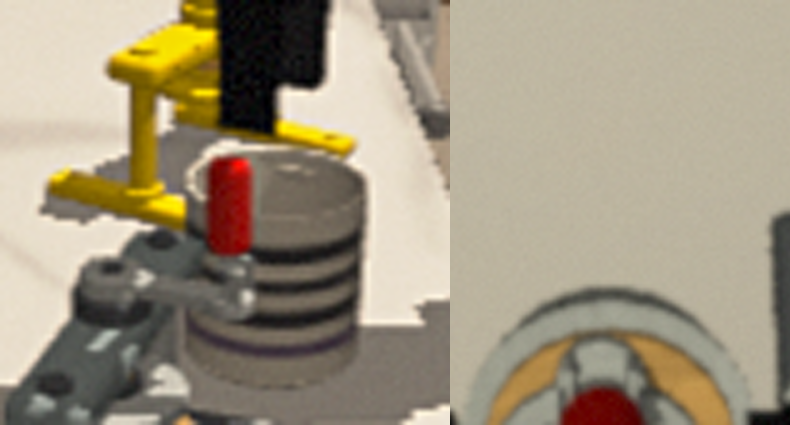

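The knob stands nearly vertical: its side columns run about 356.0 to 356.5 over rows 202–220, a lean of about 0.05 rad. I regrip it centred and push it firmly onto its stop.

Request:
apply_moves([
  [[0, 0, 0, -0.25, 0, 0, 0.5], [0, 0, 0, -0.25, 0, 0, 0.5], [0, 0, 0, 0, 0, 0.6, 0.5], [0, 0, 0, 0, 0, 0.6, 0.5], [0, 0, 0, 0, 0, 0.4, 0.5], [0, 0, 0, 0, 0, 0, 1], [0, 0, 0, 0, 0, 0, 1], [0, 0, 0, 0, 0, 0, 1]],
], squeeze=40)

```text
time: 6.9
eef_pos: [0.4369, 0.053, 0.1638]
tcp_rot: [[-0.913, 0.408, 0.0], [0.408, 0.913, -0.0], [-0.0, -0.0, -1.0]]
force: [-0.1, -0.3, 0.4]
grip_width: 0.358
finger_force: 0.0
```

Request:
apply_moves([
  [[0, 0, 0, 0, 0, 0, 1], [0, 0, 0, 0, 0, 0, 1], [0, 0, 0, 0, 0, 0, 1], [0, 0, 0, 0.06, 0, 0, 1], [0, 0, 0, 0.06, 0, 0, 1], [0, 0, 0, 0.06, 0, 0, 1], [0, 0, 0, 0.06, 0, 0, 1], [0, 0, 0, 0, 0, 0, 1]],
])

```text
time: 7.57
eef_pos: [0.4352, 0.0545, 0.1645]
tcp_rot: [[-0.913, 0.408, 0.014], [0.408, 0.913, -0.002], [-0.013, 0.004, -1.0]]
force: [15.4, -3.0, -10.7]
grip_width: 0.198
finger_force: 40.0
```

At 15 N it hardly moved, so the knob is on its stop. Next I crank clockwise with a slight outward bias.

Request:
apply_moves([
  [[0, 0, 0, -0.1, 0.22, 0, 1], [0, 0, 0, -0.05, 0.21, 0, 1], [0, 0, 0, -0.07, 0.21, 0, 1], [0, 0, 0, -0.1, 0.2, 0, 1], [0, 0, 0, -0.12, 0.18, 0, 1], [0, 0, 0, -0.14, 0.17, 0, 1], [0, 0, 0, -0.16, 0.15, 0, 1], [0, 0, 0, 0, 0, 0, 1]],
])

```text
time: 8.23
eef_pos: [0.4661, 0.0812, 0.1642]
tcp_rot: [[-0.913, 0.408, -0.003], [0.408, 0.913, -0.004], [0.001, -0.005, -1.0]]
force: [-4.3, -4.8, 8.4]
grip_width: 0.199
finger_force: 40.0
```

```bash
cat > c.py <<'E'
from h import *
import sys,os,json
a=np.array([.481,.031]);o=arm.get_obs();p=np.array(o['eef_pos']);R=np.array(o['tcp_rot'])
L=json.load(open('log.json')) if os.path.exists('log.json') else []
L.append(p[:2].tolist());json.dump(L,open('log.json','w'))
if len(L)>3:
    q=np.array(L);s=np.linalg.lstsq(np.c_[2*q,np.ones(len(q))],(q**2).sum(1),rcond=None)[0]
    print('fit',s[:2].round(4),np.sqrt(s[2]+s[:2]@s[:2]).round(4))
d=p[:2]-a;r=np.hypot(*d);d/=r;tn=np.array([d[1],-d[0]]);f=np.array(o['force'])
x=np.array([-.913,.408])
print('t',o['time'],'r',r.round(4),'alpha',np.degrees(np.arctan2(d@[.408,.913],d@x)).round(2),'Ft',(-f[:2]@tn).round(2),'Frad',(-f[:2]@d).round(2),'Fz',f[2].round(1),'tilt',R[:2,2].round(3))
E
python3 c.py
```

```text
t 8.2333 r 0.0524 alpha 49.37 Ft 5.48 Frad 3.43 Fz 8.4 tilt [-0.003 -0.004]
```

Request:
apply_moves([
  [[0, 0, 0, -0.18, 0.13, 0, 1], [0, 0, 0, -0.19, 0.1, 0, 1], [0, 0, 0, -0.2, 0.08, 0, 1], [0, 0, 0, -0.21, 0.055, 0, 1], [0, 0, 0, -0.22, 0.03, 0, 1], [0, 0, 0, -0.22, 0, 0, 1], [0, 0, 0, -0.22, -0.025, 0, 1], [0, 0, 0, 0, 0, 0, 1]],
])

```text
time: 8.9
eef_pos: [0.5087, 0.076, 0.1642]
tcp_rot: [[-0.913, 0.408, -0.005], [0.408, 0.913, 0.0], [0.005, -0.002, -1.0]]
force: [-8.0, -0.4, 9.3]
grip_width: 0.192
finger_force: 40.0
```

```bash
python3 c.py
```

```text
t 8.9 r 0.0528 alpha 97.56 Ft 6.58 Frad 4.53 Fz 9.3 tilt [-0.005  0.   ]
```

Request:
apply_moves([
  [[0, 0, 0, -0.12, -0.025, 0, 1], [0, 0, 0, -0.12, -0.035, 0, 1], [0, 0, 0, -0.12, -0.045, 0, 1], [0, 0, 0, -0.115, -0.05, 0, 1], [0, 0, 0, -0.11, -0.06, 0, 1], [0, 0, 0, -0.11, -0.065, 0, 1], [0, 0, 0, -0.1, -0.075, 0, 1], [0, 0, 0, 0, 0, 0, 1]],
])

```text
time: 9.57
eef_pos: [0.5253, 0.0588, 0.1642]
tcp_rot: [[-0.914, 0.406, -0.006], [0.406, 0.914, 0.003], [0.007, 0.001, -1.0]]
force: [-9.1, 4.1, 9.7]
grip_width: 0.195
finger_force: 40.0
```

```bash
python3 c.py
```

```text
t 9.5667 r 0.0523 alpha 123.81 Ft 8.33 Frad 5.55 Fz 9.7 tilt [-0.006  0.003]
```

Request:
apply_moves([
  [[0, 0, 0, -0.096, -0.08, 0, 1], [0, 0, 0, -0.09, -0.087, 0, 1], [0, 0, 0, -0.084, -0.093, 0, 1], [0, 0, 0, -0.077, -0.1, 0, 1], [0, 0, 0, 0, 0, 0, 1]],
])

```text
time: 9.98
eef_pos: [0.5305, 0.0465, 0.1642]
tcp_rot: [[-0.914, 0.405, -0.005], [0.405, 0.914, 0.006], [0.007, 0.003, -1.0]]
force: [-7.9, 6.8, 9.5]
grip_width: 0.191
finger_force: 40.0
```

```bash
python3 c.py; python3 - <<'E'
from h import *
f=arm.grab_frame('side')
cv2.imwrite('pics/s5.png',cv2.resize(f[180:310,290:400,::-1],None,fx=4.6,fy=4.6,interpolation=2))
E
```

```text
fit [0.4818 0.0333] 0.0505
t 9.9833 r 0.0519 alpha 138.59 Ft 8.85 Frad 5.52 Fz 9.5 tilt [-0.005  0.006]
```

View pics/s5.png

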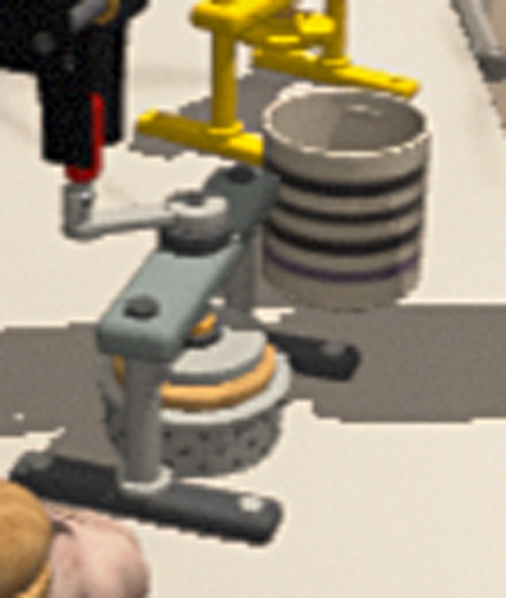

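The plate now sits on the follower, with no gap at crop (210,370), and the knob is upright. I take one small moving reading to separate running friction from halted friction.

Request:
apply_moves([
  [[0, 0, 0, -0.036, -0.051, 0, 1], [0, 0, 0, -0.034, -0.053, 0, 1], [0, 0, 0, -0.033, -0.054, 0, 1], [0, 0, 0, -0.03, -0.055, 0, 1]],
])

```text
time: 10.37
eef_pos: [0.5317, 0.0407, 0.1642]
tcp_rot: [[-0.915, 0.404, -0.005], [0.404, 0.915, 0.007], [0.007, 0.005, -1.0]]
force: [-7.6, 10.0, 7.7]
grip_width: 0.195
finger_force: 40.0
```

```bash
python3 c.py
```

```text
fit [0.4818 0.0333] 0.0504
t 10.3667 r 0.0516 alpha 145.06 Ft 11.24 Frad 5.57 Fz 7.7 tilt [-0.005  0.007]
```

Request:
apply_moves([
  [[0, 0, 0, 0, 0, 0, 1]],
])

```text
time: 10.45
eef_pos: [0.5317, 0.0404, 0.1642]
tcp_rot: [[-0.915, 0.404, -0.005], [0.404, 0.915, 0.007], [0.007, 0.005, -1.0]]
force: [-7.7, 9.4, 9.0]
grip_width: 0.198
finger_force: 40.0
```

```bash
python3 c.py
```

```text
fit [0.4818 0.0333] 0.0504
t 10.45 r 0.0516 alpha 145.43 Ft 10.69 Frad 5.88 Fz 9.0 tilt [-0.005  0.007]
```

```bash
python3 - <<'E'
from h import *
s0=cv2.imread('pics/side0.png')[...,::-1].astype(float)
s1=np.mean([arm.grab_frame('side') for _ in range(4)],0)
c=arm.camera_model('side')
q=cv2.projectPoints(np.float64([[.481,.031,.04],[.481,.031,.05],[.481,.031,.064]]),c['rvec'],c['tvec'],c['camera_matrix'],None)[0].reshape(-1,2);print(q.round(2).tolist())
for n,s in(('0',s0),('1',s1)):
    sat=(s[...,0]-s[...,2])
    print(n)
    for x in range(326,346,3):
        print(x,[int(v) for v in sat[244:276,x]])
# synthetic: lower edge of plate rim per column for gap
def rim(z,r=.032):
    t=np.linspace(0,2*np.pi,720);P=np.c_[.481+r*np.cos(t),.0315+r*np.sin(t),0*t+z]
    return cv2.projectPoints(P,c['rvec'],c['tvec'],c['camera_matrix'],None)[0].reshape(-1,2)
for g in range(0,21,4):
    u=rim(.04+g/1000);print(g,[round(u[abs(u[:,0]-x)<.7,1].max(),1) for x in range(326,346,3)])
E
```

```text
[[332.22, 255.27], [332.26, 251.09], [332.31, 245.17]]
0
326 [5, 4, 1, 4, 4, 4, 2, 4, 1, 2, 3, 0, 3, -4, 20, 62, 69, 67, 64, 69, 127, 134, 85, 64, 49, 22, 20, 19, 11, 7, 4, 8]
329 [0, 3, 4, 1, 1, 1, 3, 2, -1, 1, 5, 9, 7, 8, 56, 68, 66, 68, 65, 73, 131, 130, 104, 69, 51, 26, 22, 21, 13, 9, 8, 10]
332 [1, 3, 1, 2, -1, 0, 6, 9, 15, 21, 20, 15, 6, 5, 44, 69, 68, 61, 72, 128, 130, 126, 117, 73, 63, 27, 21, 21, 14, 11, 9, 7]
335 [6, 8, 3, 0, 0, 3, 10, 12, 21, 21, 21, 14, 8, 10, 51, 67, 65, 65, 62, 99, 128, 128, 120, 80, 65, 36, 22, 19, 13, 7, 8, 7]
338 [17, 15, 15, 15, 11, 9, 8, 9, 12, 20, 17, 12, 6, 22, 63, 68, 63, 68, 124, 129, 124, 129, 88, 70, 42, 20, 22, 18, 12, 11, 8, 8]
341 [20, 22, 22, 23, 20, 14, 10, 9, 10, 17, 15, 7, 15, 59, 64, 66, 60, 56, 70, 117, 126, 104, 78, 61, 25, 19, 20, 12, 9, 3, 6, 11]
344 [19, 21, 18, 19, 21, 10, 12, 10, 9, 2, 23, 90, 119, 98, 91, 90, 94, 120, 127, 125, 100, 80, 49, 21, 21, 20, 13, 9, 7, 11, 11, 5]
1
326 [3, 4, 1, 2, 2, 3, 3, 3, 3, 1, 1, 0, 1, 0, 4, 10, 9, 8, 12, 83, 134, 137, 90, 67, 49, 23, 22, 16, 10, 8, 5, 7]
329 [0, 2, 2, 2, 3, 2, 1, 0, 1, 0, 2, 6
[... 836 characters left out ...]
p.float64(261.2)]
4 [np.float64(261.2), np.float64(261.6), np.float64(261.8), np.float64(261.7), np.float64(261.4), np.float64(260.7), np.float64(259.5)]
8 [np.float64(259.5), np.float64(259.9), np.float64(260.1), np.float64(260.0), np.float64(259.7), np.float64(259.0), np.float64(257.8)]
12 [np.float64(257.8), np.float64(258.2), np.float64(258.3), np.float64(258.3), np.float64(258.0), np.float64(257.3), np.float64(256.1)]
16 [np.float64(256.0), np.float64(256.5), np.float64(256.6), np.float64(256.6), np.float64(256.2), np.float64(255.6), np.float64(254.4)]
20 [np.float64(254.3), np.float64(254.7), np.float64(254.9), np.float64(254.8), np.float64(254.5), np.float64(253.8), np.float64(252.7)]
```

The image gives the plate's real travel to contact: its rim moved from row 257.7 to 263.4, about 13 mm. That puts contact near 119°, and the moving reading (11.2 N against 9 N free) agrees at about 15 N of plate force. More turning is needed.

Request:
apply_moves([
  [[0, 0, 0, -0.055, -0.113, 0, 1], [0, 0, 0, -0.047, -0.116, 0, 1], [0, 0, 0, -0.039, -0.12, 0, 1], [0, 0, 0, -0.031, -0.122, 0, 1], [0, 0, 0, -0.021, -0.123, 0, 1]],
])

```text
time: 11.07
eef_pos: [0.5312, 0.0237, 0.1643]
tcp_rot: [[-0.915, 0.403, -0.001], [0.403, 0.915, 0.009], [0.005, 0.008, -1.0]]
force: [-2.9, 12.7, 4.1]
grip_width: 0.193
finger_force: 40.0
```

```bash
python3 c.py
```

```text
fit [0.4819 0.0334] 0.0503
t 11.0667 r 0.0508 alpha 164.13 Ft 12.2 Frad 4.67 Fz 4.1 tilt [-0.001  0.009]
```

Request:
apply_moves([
  [[0, 0, 0, 0, 0, 0, 1]],
])

```text
time: 11.15
eef_pos: [0.5311, 0.023, 0.1643]
tcp_rot: [[-0.915, 0.404, -0.002], [0.404, 0.915, 0.009], [0.005, 0.007, -1.0]]
force: [-3.4, 11.3, 5.1]
grip_width: 0.195
finger_force: 40.0
```

```bash
python3 c.py
```

```text
fit [0.4819 0.0334] 0.0503
t 11.15 r 0.0507 alpha 165.0 Ft 10.59 Frad 5.17 Fz 5.1 tilt [-0.002  0.009]
```

Request:
apply_moves([
  [[0, 0, 0, -0.014, -0.125, 0, 1], [0, 0, 0, -0.004, -0.126, 0, 1], [0, 0, 0, 0.004, -0.126, 0, 1], [0, 0, 0, 0.014, -0.125, 0, 1], [0, 0, 0, 0.021, -0.123, 0, 1]],
])

```text
time: 11.57
eef_pos: [0.5249, 0.0076, 0.1644]
tcp_rot: [[-0.915, 0.402, 0.003], [0.402, 0.915, 0.01], [0.001, 0.01, -1.0]]
force: [3.4, 15.2, 0.7]
grip_width: 0.194
finger_force: 40.0
```

```bash
python3 c.py
```

```text
fit [0.4819 0.0335] 0.0502
t 11.5667 r 0.0498 alpha -176.01 Ft 15.01 Frad 4.15 Fz 0.7 tilt [0.003 0.01 ]
```

Request:
apply_moves([
  [[0, 0, 0, 0, 0, 0, 1]],
])

```text
time: 11.65
eef_pos: [0.5245, 0.0069, 0.1643]
tcp_rot: [[-0.915, 0.403, 0.003], [0.403, 0.915, 0.01], [0.001, 0.01, -1.0]]
force: [1.8, 12.5, 0.6]
grip_width: 0.192
finger_force: 40.0
```

```bash
python3 c.py
```

```text
fit [0.4819 0.0335] 0.0502
t 11.65 r 0.0498 alpha -175.13 Ft 11.85 Frad 4.51 Fz 0.6 tilt [0.003 0.01 ]
```

Both readings now point to 40 N: about 38 N from the angle and 40–46 N from the crank force. I take the load off the tool, release and rise.

Request:
apply_moves([
  [[0, 0, 0, 0, 0.07, 0, 1], [0, 0, 0, 0, 0.07, 0, 1], [0, 0, 0, 0, 0, 0, 1]],
])

```text
time: 11.9
eef_pos: [0.5249, 0.0074, 0.1643]
tcp_rot: [[-0.915, 0.404, -0.001], [0.404, 0.915, 0.004], [0.003, 0.003, -1.0]]
force: [-2.6, 7.4, 6.3]
grip_width: 0.194
finger_force: 40.0
```

```bash
python3 c.py
```

```text
fit [0.4819 0.0335] 0.0503
t 11.9 r 0.0499 alpha -175.79 Ft 5.23 Frad 5.81 Fz 6.3 tilt [-0.001  0.004]
```

Request:
apply_moves([
  [[0, 0, 0, 0, 0.07, 0, 1], [0, 0, 0, 0.07, 0, 0, 1], [0, 0, 0, 0, 0, 0, 0.5], [0, 0, 0, 0, 0, 0, 0.5], [0, 0, 0, 0, 0, 0, 0.5], [0, 0, 0, 0, 0, 0, 0.5], [0, 0, 0, 0, 0, -0.4, 0.5], [0, 0, 0, 0, 0, -0.8, 0.5]],
])

```text
time: 12.57
eef_pos: [0.5224, 0.0061, 0.1977]
tcp_rot: [[-0.913, 0.408, -0.006], [0.408, 0.913, -0.002], [0.005, -0.004, -1.0]]
force: [0.1, 1.2, 0.3]
grip_width: 0.483
finger_force: 0.0
```

Request:
apply_moves([
  [[0, 0, 0, 0, 0, -0.8, 0.5], [0, 0, 0, 0, 0, -0.8, 0.5], [0, 0, 0, 0, 0, -0.3, 0.5], [0, 0, 0, 0, 0, 0, 0.5]],
])

```text
time: 12.9
eef_pos: [0.526, 0.0062, 0.2595]
tcp_rot: [[-0.913, 0.408, 0.005], [0.408, 0.913, 0.001], [-0.004, 0.003, -1.0]]
force: [0.9, 0.0, -1.1]
grip_width: 0.498
finger_force: 0.0
```

```bash
python3 - <<'E'
from h import *
f=arm.grab_frame('side');print(arm.get_obs()['force'])
cv2.imwrite('pics/s6.png',cv2.resize(f[160:310,280:400,::-1],None,fx=4,fy=4,interpolation=2))
for A,c,m in blobs(red(f)):
    ys,xs=np.nonzero(m)
    if 300<c[0]<380 and c[1]>170:
        print(A,c,[(int(y),int(xs[ys==y].min()),int(xs[ys==y].max())) for y in sorted(set(ys))])
c=arm.camera_model('side')
print(cv2.projectPoints(np.float64([[.5243,.0068,z] for z in(.125,.133,.171)]),c['rvec'],c['tvec'],c['camera_matrix'],None)[0].round(1).tolist())
E
```

```text
[-0.02093047 -0.3027586   0.27786598]
93 [311.7 200.9] [(193, 308, 313), (194, 308, 313), (195, 308, 314), (196, 309, 314), (197, 310, 314), (198, 310, 314), (199, 310, 314), (200, 310, 314), (201, 310, 314), (202, 310, 314), (203, 310, 314), (204, 310, 314), (205, 310, 314), (206, 310, 314), (207, 310, 314), (208, 310, 314), (209, 310, 314), (210, 311, 313)]
[[[311.3, 213.4]], [[311.3, 209.8]], [[311.0, 192.6]]]
```

View pics/s6.png

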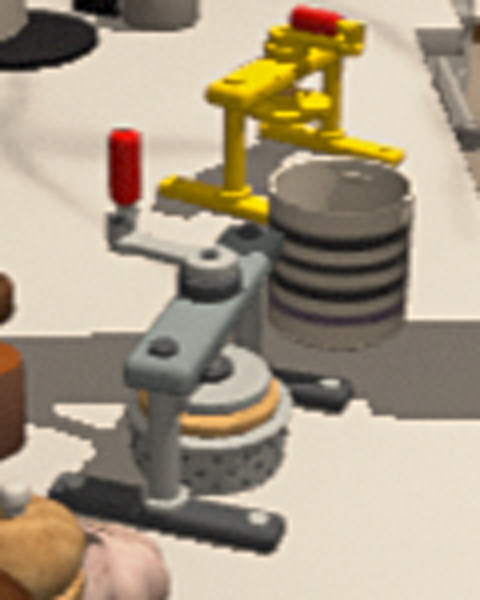

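The knob stands vertical (side columns about 312 at both ends, crop (125,167)). The plate is on the follower and the robot is clear, so I hand in.

```bash
python3 -c "
from plant import arm
print(arm.close_job())"
```

```text
the job is handed in; nothing more can be done
None
```

The job is handed in, with no verdict returned: I folded the knob upright first, then cranked the plate down onto the follower to roughly 40 N (38–46 N by my estimates from crank angle and force), and released with the knob still standing and the robot clear.

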